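# Line up the cleaner bottles by height on the sink tray's drip pads

### The arm

A 6-joint arm with a two-finger parallel gripper is mounted at the origin on the work surface. World frame = base frame: x ahead of the robot, y to its left, z up, the work surface at z = 0. Lengths are in m, angles in rad, forces in N, time in s.
With the tool pointing down it reaches from about 0.3 to 0.85 m from the base axis. Payload 4.2 kg.
Tool frame: the origin (TCP) lies between the finger pads; the fingertips stand 25 mm ahead of it and the grasp point (between the pads) lies 6 mm ahead of it; z points along the fingers, y is the line along which they close (so a half turn about z gives the same grasp; the last joint's range is limited). The gripper opens to 91 mm and grips with 3 to 60 N. Pads are 32 mm wide; open, the fingers measure 118 mm over their backs; the gripper's body (76 mm by 178 mm) begins 60 mm behind the grasp point.
Start: joints at [-1.123, 0.32, 1.565, -0, 1.257, -0.02], TCP at [0.259, -0.513, 0.239] pointing down, gripper open.
Joint ranges: [-3.11, 3.11], [-0.84, 2.01], [0.21, 2.61], [-1.34, 4.49], [0.05, 2.63], [-2.56, 2.56]. Speed limits (rad/s): [2.57, 2.57, 3.14, 3.14, 3.14, 3.14].

### API

Orientations are given as [roll, pitch, yaw] about the fixed x, y, z axes, in that order (R = Rz(yaw) Ry(pitch) Rx(roll)).
In Python, from bench import get_state, camera, camera_params, close_job gives the robot as it stands. The module is installed in compiled form; this text tells all that it offers.
- The arm moves only by the tool carry_out, never from a script. Its argument "series" is one flat list of numbers, 6 for each row, row after row: the shift along the tool's x, y, z each as a share of 0.04 m, from -1 to 1, then the turn, a rotation vector about the tool's x, y, z each as a share of 5 degrees, from -1 to 1. A call has 1 to 5 rows; each row shifts and turns the commanded pose from where the row before left it, along the tool's axes as they then stand; what a row does not reach is not made up. A row lasts 1/10 s, in which the tool goes at most 50 mm and 8.59 degrees, less where a joint would pass 70% of its speed; a pose out of reach is approached as far as the arm can. A call with a number of a shift or a turn outside -1 to 1 is refused whole. A call with a gripper value outside its range is refused whole. "jaw" is the opening, from 0 (shut) to 1 (fully open), set as the call begins (left out, the last holds). The fingers move at their own pace and stop on an object; the grip force is fixed at half the most. Time passes only in rows, so rows that do not move let the fingers close. It gives the time, the measured TCP pose, the force, the opening and the grip force at its end, in the units of the state.
- get_state(): the state, without advancing time (a new reading comes with each control period).
- camera(name): name is "scene" or "side" or "wrist"; returns the picture (420x560x3 uint8, red, green, blue); there is no depth.
- camera_params(name): a dict with "K" (3x3 intrinsics, pixels), "rvec" (rotation vector, rad) and "tvec" (3), from world to camera coordinates, as OpenCV has them; the wrist camera has in their place "mount" (4x4, takes a point from camera to tool coordinates, whose origin is the TCP and whose axes are the flange's). Camera axes: x right, y down, z forward; pixel columns grow to the right and rows downward; lengths in m; the calibration is good to about 2 mm. A picture is of the moment at which its call begins: read the wrist's pose just before it. camera_params takes no time and is no camera call.
- close_job(): hands the job in; it is judged then, once.
The state is a dict: "time_s": time; "qpos": joint angles; "dq": joint speeds; "effort": joint torques, N m; "eef_pos": TCP position; "eef_rot": TCP orientation; "contact_force": force on the tool from outside, world axes, zero at the start; "moment": the same for the moment, N m; "grip_width": finger opening in m; "grip_force": force on a finger pad.
Only numpy, scipy, OpenCV 4.12 (cv2) and the standard library are available. Lean on these libraries where they do the work, as an engineer would, in place of code of your own. Each camera call takes 0.05 s, during which the arm holds its last target. There are 200 camera calls.

### The job

Line up the four cleaner bottles by height on the row of drip pads, one to a pad: the tallest on the yellow pad, then each next shorter one along the row, down to the shortest on the black pad at the other end. Stand each bottle upright and well centred, wholly on its pad, and let go of it. Don't tip any bottle over, and leave the funnel and the black stopper where they stand.

Things in the scene. Friction and masses are not known exactly. Their poses are not given: they have to be found in the camera images.
- bottle_white: white bottle with a blue cap, the tallest: round, upright, 160 mm tall overall, body 48 mm diameter with a pale label; the top 30 mm is a straight round cap 38 mm in diameter, fit to grip from above. 0.1 to 0.45 kg. Starts standing on the tray (z = 0), nearer the robot than the pads. Origin at the centre of the underside, z up along the bottle.
- bottle_green: green bottle with a white cap, the second tallest: round, upright, 130 mm tall overall, body 50 mm diameter with a pale label; the top 30 mm is a straight round cap 38 mm in diameter, fit to grip from above. 0.1 to 0.45 kg. Starts standing on the tray (z = 0), nearer the robot than the pads. Origin at the centre of the underside, z up along the bottle.
- bottle_orange: orange bottle with a black cap, the third tallest: round, upright, 100 mm tall overall, body 50 mm diameter with a pale label; the top 30 mm is a straight round cap 38 mm in diameter, fit to grip from above. 0.1 to 0.45 kg. Starts standing on the tray (z = 0), nearer the robot than the pads. Origin at the centre of the underside, z up along the bottle.
- bottle_red: red bottle with a grey cap, the shortest: round, upright, 70 mm tall overall, body 52 mm diameter with a pale label; the top 30 mm is a straight round cap 38 mm in diameter, fit to grip from above. 0.1 to 0.45 kg. Starts standing on the tray (z = 0), nearer the robot than the pads. Origin at the centre of the underside, z up along the bottle.
- pad_yellow: yellow pad; always at one end of the row (either end): the tall end. Fixed flat round disc 72 mm in diameter, 3 mm thick, on a fixed grey strip 90 x 385 mm and 3 mm thick; the four pads lie in a straight row 95 mm apart (centres). Origin at the centre of its underside; its top is 3 mm above that, 6 mm above the tray.
- pad_blue: blue pad; one of the two middle places of the row. Fixed flat round disc 72 mm in diameter, 3 mm thick, on a fixed grey strip 90 x 385 mm and 3 mm thick; the four pads lie in a straight row 95 mm apart (centres). Origin at the centre of its underside; its top is 3 mm above that, 6 mm above the tray.
- pad_white: white pad; one of the two middle places of the row. Fixed flat round disc 72 mm in diameter, 3 mm thick, on a fixed grey strip 90 x 385 mm and 3 mm thick; the four pads lie in a straight row 95 mm apart (centres). Origin at the centre of its underside; its top is 3 mm above that, 6 mm above the tray.
- pad_black: black pad; always at the other end of the row from the yellow pad: the short end. Fixed flat round disc 72 mm in diameter, 3 mm thick, on a fixed grey strip 90 x 385 mm and 3 mm thick; the four pads lie in a straight row 95 mm apart (centres). Origin at the centre of its underside; its top is 3 mm above that, 6 mm above the tray.
- funnel: small aluminium funnel standing loose on its 80 mm wide mouth, 85 mm tall, spout up, to the right of the row of pads (-y); not to be disturbed. Origin at the centre of its underside.
- stopper: black silicone bottle stopper, 34 mm diameter foot, 30 mm tall, standing loose on the tray among the bottles at their start; not to be disturbed. Origin at the centre of its underside.

How it is judged:
At the end, for the whole second after the job is handed in: The four bottles stand released and at rest, upright (within 0.1 rad), each with its centre within 12 mm of its pad's centre: white on yellow, green on the middle pad next to yellow (blue or white), orange on the other middle pad, red on black (horizontal distance between bottle_white and pad_yellow below 0.012 m and z of bottle_white in the frame of pad_yellow between 0 and 0.007 m and horizontal distance between bottle_red and pad_black below 0.012 m and z of bottle_red in the frame of pad_black between 0 and 0.007 m and (((horizontal distance between pad_yellow and pad_blue below 0.14 m and horizontal distance between pad_yellow and pad_white above 0.14 m) and (horizontal distance between bottle_green and pad_blue below 0.012 m and z of bottle_green in the frame of pad_blue between 0 and 0.007 m) and (horizontal distance between bottle_orange and pad_white below 0.012 m and z of bottle_orange in the frame of pad_white between 0 and 0.007 m)) or ((horizontal distance between pad_yellow and pad_white below 0.14 m and horizontal distance between pad_yellow and pad_blue above 0.14 m) and (horizontal distance between bottle_green and pad_white below 0.012 m and z of bottle_green in the frame of pad_white between 0 and 0.007 m) and (horizontal distance between bottle_orange and pad_blue below 0.012 m and z of bottle_orange in the frame of pad_blue between 0 and 0.007 m))) and angle between each of bottle_white, bottle_green, bottle_orange, bottle_red's own z axis and vertical below 0.1 rad and linear speed of each of bottle_white, bottle_green, bottle_orange, bottle_red below 0.02 m/s and angular speed of each of bottle_white, bottle_green, bottle_orange, bottle_red below 0.2 rad/s and contact force between each of bottle_white, bottle_green, bottle_orange, bottle_red and the fingers below 0.1 N); the robot touches nothing.
It fails at once if a bottle is tipped over (leans more than about 35 degrees) (angle between any of bottle_white, bottle_green, bottle_orange, bottle_red's own z axis and vertical above 0.6 rad).
It fails at once if the funnel is displaced by more than 20 mm or knocked over (distance of funnel from where it was at the start of the episode above 0.02 m or angle between funnel's own z axis and vertical above 0.5 rad).
It fails at once if the stopper is displaced by more than 20 mm or knocked over (distance of stopper from where it was at the start of the episode above 0.02 m or angle between stopper's own z axis and vertical above 0.5 rad).
It also fails if it takes over 93 s, if anything falls off the work surface, if the arm or the gripper's body presses on something with over 40 N, if the wrist force passes 120 N, or if a joint passes its speed limit or range.

## Working session

There is one attempt and no reset: what is moved stays moved. The work goes in short steps, Python scripts to look and compute and a tool call to move; the robot and the scene stay as the last step left them, time stands still between calls to the robot, and variables do not carry over. Pictures are saved under pics/ and viewed, at most 14 in all, crops included, and the job is handed in when it is done.

Besides the shell and the picture viewer there is one more tool, called after "Request:" by a JSON object that holds its "api" and its "payload", one argument or row to a line. carry_out: Moves the arm, as the interface text tells. Its arguments: {"type":"object","properties":{"series":{"type":"array","items":{"type":"number"}},"jaw":{"type":"number"}},"required":["series"]}

```bash
mkdir -p pics; python3 - <<'E'
from bench import *
import cv2
s=get_state();print(s)
for n in("scene","side"):
    cv2.imwrite(f"pics/{n}0.png",cv2.cvtColor(camera(n),cv2.COLOR_RGB2BGR))
    print(n,camera_params(n))
print(camera_params("wrist"))
E
```

```text
{'time_s': 0.0, 'qpos': array([-1.12299891e+00,  3.20304834e-01,  1.56567066e+00, -4.33301525e-05,
        1.25741078e+00, -1.99985764e-02]), 'dq': array([-0.00207448, -0.00160792,  0.00051898, -0.00117469, -0.00126257,
        0.00141421]), 'effort': array([-1.10248253e-03, -4.12465560e+01, -2.31976533e+01,  7.27452594e-02,
        4.55895730e-02, -1.26621212e-04]), 'eef_pos': array([ 0.25906841, -0.51281176,  0.23811607]), 'eef_rot': array([-3.13979856e+00,  5.31998154e-06,  4.67809391e-01]), 'contact_force': array([0.48287259, 0.46611105, 0.50348264]), 'moment': array([-0.05574745, -0.04094149, -0.01468068]), 'grip_force': 0.0, 'grip_width': 0.09105281671784649}
scene {'K': array([[397.10019354,   0.        , 271.73201292],
       [  0.        , 397.10019354, 200.50494635],
       [  0.        ,   0.        ,   1.        ]]), 'rvec': array([ 1.2247504 ,  2.54949001, -0.71030469]), 'tvec': array([ 0.37069855, -0.31594129,  1.1847164 ])}
side {'K': array([[513.95425   ,   0.        , 281.9958221 ],
       [  0.        , 513.95425   , 204.07401103],
       [  0.        ,   0.        ,   1.        ]]), 'rvec': array([ 0.68522237, -2.63813281,  1.10263604]), 'tvec': array([0.4622484 , 0.24395239, 0.79125575])}
{'K': array([[304.28293106,   0.        , 277.86896193],
       [  0.        , 304.28293106, 210.09120163],
       [  0.        ,   0.        ,   1.        ]]), 'mount': array([[ 8.42962105e-04, -9.58653672e-01, -2.84574114e-01,
         8.08504341e-02],
       [ 9.99999334e-01,  1.03250688e-03, -5.16051744e-04,
        -1.69365920e-04],
       [ 7.88539630e-04, -2.84573490e-01,  9.58653904e-01,
        -1.44896969e-01],
       [ 0.00000000e+00,  0.00000000e+00,  0.00000000e+00,
         1.00000000e+00]])}
```

View pics/scene0.png

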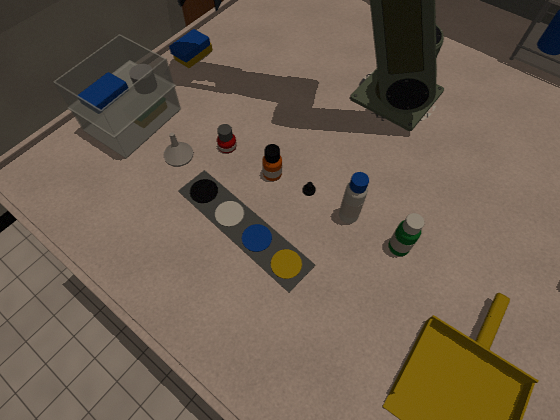

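View pics/side0.png

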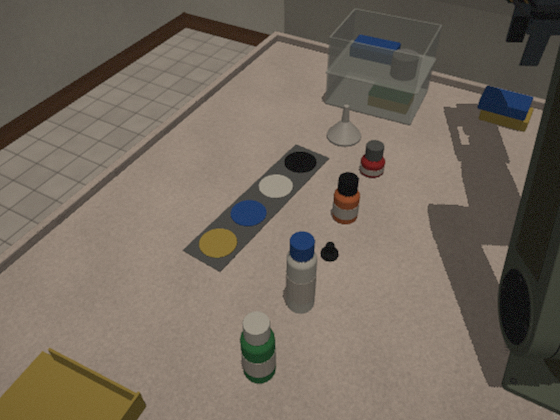

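The row runs yellow, blue, white, black, so green goes on blue and orange on white. In scene the caps are near (359,180), (413,222), (272,151) and (225,131). I'll enlarge to read them more precisely.

```bash
python3 - <<'E'
import cv2
a=cv2.imread("pics/scene0.png")[110:300,160:430];cv2.imwrite("pics/sc.png",cv2.convertScaleAbs(cv2.resize(a,(810,570),interpolation=cv2.INTER_CUBIC)[:,:800],alpha=1.5))
a=cv2.imread("pics/side0.png")[100:390,180:400];cv2.imwrite("pics/sd.png",cv2.convertScaleAbs(cv2.resize(a,(440,580),interpolation=cv2.INTER_CUBIC),alpha=1.5))
E
```

```text
(no output)
```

View pics/sc.png

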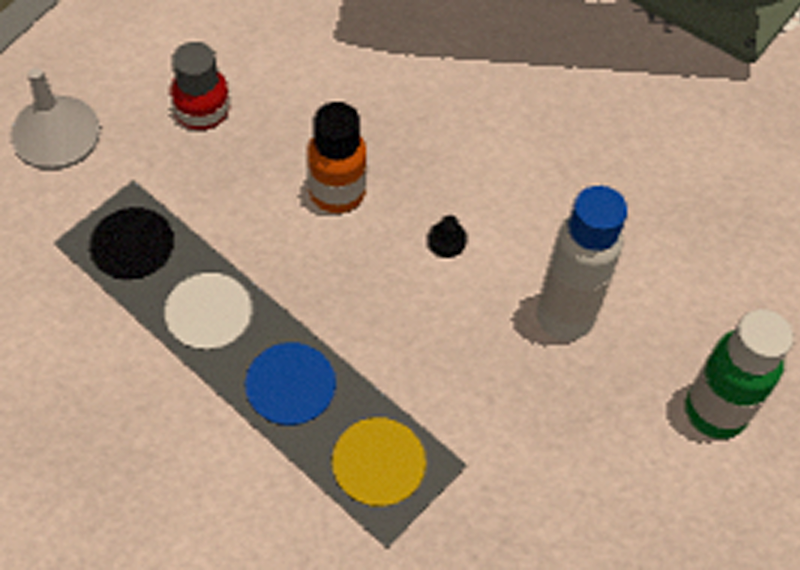

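View pics/sd.png

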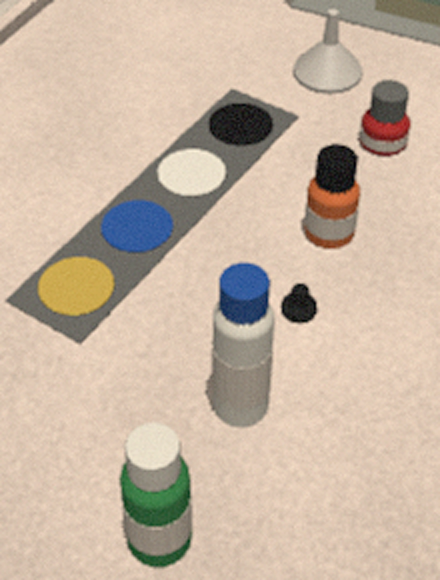

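```bash
cat > h.py <<'E'
import numpy as np, cv2
from bench import *
def bp(n,uv,z):
    p=camera_params(n);R=cv2.Rodrigues(p["rvec"])[0];d=R.T@np.linalg.solve(p["K"],[uv[0],uv[1],1.]);c=-R.T@p["tvec"]
    return (c+d*(z-c[2])/d[2])[:2]
E
python3 - <<'E'
from h import *
o={"W":((600,207),(245,281),.16),"G":((766,333),(153,445),.13),"O":((337,120),(337,160),.10),"R":((194,60),(389,94),.07),
"yel":((379,461),(76,286),.006),"blu":((290,383),(137,226),.006),"whi":((208,311),(191,172),.006),"bla":((132,243),(241,124),.006),"stop":((448,250),(299,312),.0),"fun":((56,136),(328,72),0)}
for k,(a,b,z) in o.items():
    A=bp("scene",(a[0]/3+160,a[1]/3+110),z);B=bp("side",(b[0]/2+180,b[1]/2+100),z);print(k,A.round(4),B.round(4))
E
```

```text
W [0.4351 0.1143] [0.4302 0.1137]
G [0.4323 0.2529] [0.4279 0.2508]
O [ 0.4534 -0.1085] [ 0.4484 -0.1058]
R [ 0.4608 -0.2608] [ 0.4545 -0.2571]
yel [0.6311 0.0743] [0.6258 0.0738]
blu [ 0.6231 -0.0205] [ 0.6175 -0.0207]
whi [ 0.615  -0.1145] [ 0.6099 -0.1151]
bla [ 0.6062 -0.2087] [ 0.6006 -0.2092]
stop [0.4422 0.0023] [ 0.4317 -0.0034]
fun [ 0.5641 -0.345 ] [ 0.5588 -0.3486]
```

Request:
{"api": "carry_out", "payload": {
  "series": [0,0,0,0,0,-1,0,0,0,0,0,-1,0,0,0,0,0,-1,0,0,0,0,0,-1,0,0,0,0,0,-1],
  "jaw": 1
}}

```text
time_s: 0.6
eef_pos: [0.2592, -0.513, 0.2384]
eef_rot: [-3.141, -0.0, 0.908]
contact_force: [0.2, -0.5, 0.2]
grip_width: 0.0913
grip_force: 0.0
```

Request:
{"api": "carry_out", "payload": {
  "series": [0,0,0,0,0,-1,0,0,0,0,0,-1,0,0,0,0,0,-1,0,0,0,0,0,-1,0,0,0,0,0,-1]
}}

```text
time_s: 1.1
eef_pos: [0.2592, -0.513, 0.2385]
eef_rot: [-3.141, -0.001, 1.344]
contact_force: [1.7, 0.4, 0.3]
grip_width: 0.0913
grip_force: 0.0
```

Request:
{"api": "carry_out", "payload": {
  "series": [0,0,0,0,0,-1,0,0,0,0,0,-1,0,0,0,0,0,-0.64,0,0,0,0,0,0]
}}

```text
time_s: 1.5
eef_pos: [0.2592, -0.513, 0.2385]
eef_rot: [-3.141, -0.001, 1.571]
contact_force: [1.1, -0.3, -0.3]
grip_width: 0.0913
grip_force: 0.0
```

Request:
{"api": "carry_out", "payload": {
  "series": [0.794,0.621,0,0,0,0,0.794,0.621,0,0,0,0,0.794,0.621,0,0,0,0,0.794,0.621,0,0,0,0]
}}

```text
time_s: 1.9
eef_pos: [0.3592, -0.3849, 0.2387]
eef_rot: [-3.141, -0.0, 1.569]
contact_force: [1.0, 0.5, 1.7]
grip_width: 0.0912
grip_force: 0.0
```

Request:
{"api": "carry_out", "payload": {
  "series": [0.794,0.621,0,0,0,0,0.794,0.621,0,0,0,0,0.794,0.621,0,0,0,0,0.794,0.621,0,0,0,0,0,0,0,0,0,0]
}}

```text
time_s: 2.4
eef_pos: [0.4602, -0.2558, 0.2387]
eef_rot: [3.141, -0.002, 1.575]
contact_force: [-0.3, -0.6, 0.1]
grip_width: 0.0913
grip_force: 0.0
```

Request:
{"api": "carry_out", "payload": {
  "series": [0,0,0.8,0,0,0,0,0,0.8,0,0,0,0,0,0.5,0,0,0,0,0,0,0,0,0]
}}

```text
time_s: 2.8
eef_pos: [0.4557, -0.2586, 0.1521]
eef_rot: [-3.135, -0.003, 1.57]
contact_force: [-0.3, 0.2, 0.3]
grip_width: 0.0914
grip_force: 0.0
```

```bash
python3 - <<'E'
from h import *
s=get_state();print(s["eef_pos"],s["eef_rot"])
cv2.imwrite("pics/w1.png",cv2.cvtColor(camera("wrist"),cv2.COLOR_RGB2BGR))
E
```

```text
[ 0.45571308 -0.25861394  0.15209638] [-3.13539843 -0.00320025  1.56953995]
```

View pics/w1.png

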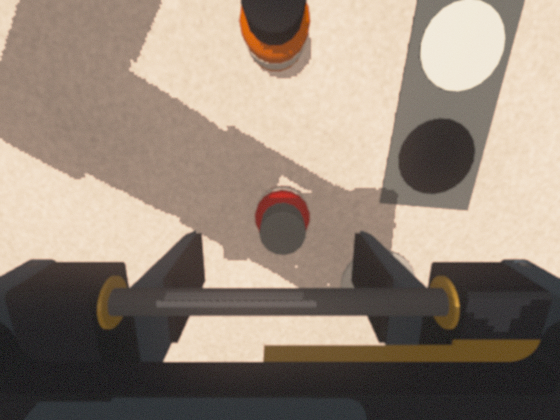

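Wrist view: the red cap's top is at about (283,231), the black pad at (437,156) and the white pad at (463,44).

```bash
cat >> h.py <<'E'
from scipy.spatial.transform import Rotation as Ro
def wp(s,uv,z):
    p=camera_params("wrist");M=p["mount"];R=Ro.from_euler("xyz",s["eef_rot"]).as_matrix()
    d=R@M[:3,:3]@np.linalg.solve(p["K"],[uv[0],uv[1],1.]);c=s["eef_pos"]+R@M[:3,3]
    return (c+d*(z-c[2])/d[2])[:2]
E
python3 - <<'E'
from h import *
s=get_state();print(s["eef_pos"],s["eef_rot"])
for u,z in(((283,231),.07),((437,156),.006),((463,44),.006)): print(wp(s,u,z))
E
```

```text
[ 0.45696204 -0.25929565  0.15396307] [-3.13877095e+00 -1.25945642e-03  1.56962620e+00]
[ 0.46079813 -0.26345343]
[ 0.60814953 -0.21110602]
[ 0.61643262 -0.11530378]
```

Request:
{"api": "carry_out", "payload": {
  "series": [-0.06,0.07,0.6,0,0,0,0,0,0.6,0,0,0,0,0,0.5,0,0,0,0,0,0.45,0,0,0,0,0,0,0,0,0]
}}

```text
time_s: 3.35
eef_pos: [0.4602, -0.2617, 0.0684]
eef_rot: [-3.14, -0.001, 1.57]
contact_force: [0.2, -0.0, 0.7]
grip_width: 0.0912
grip_force: 0.0
```

Request:
{"api": "carry_out", "payload": {
  "series": [0,0,0,0,0,0,0,0,0,0,0,0,0,0,0,0,0,0,0,0,0,0,0,0,0,0,0,0,0,0],
  "jaw": 0.2
}}

```text
time_s: 3.85
eef_pos: [0.461, -0.2617, 0.0694]
eef_rot: [3.141, 0.001, 1.571]
contact_force: [-0.4, 0.4, -0.3]
grip_width: 0.0543
grip_force: 0.0
```

Request:
{"api": "carry_out", "payload": {
  "series": [0,0,0,0,0,0,0,0,0,0,0,0,0,0,0,0,0,0,0,0,0,0,0,0]
}}

```text
time_s: 4.25
eef_pos: [0.4604, -0.2614, 0.0689]
eef_rot: [-3.141, -0.0, 1.571]
contact_force: [-1.4, -0.9, 1.1]
grip_width: 0.0377
grip_force: 29.9
```

Request:
{"api": "carry_out", "payload": {
  "series": [0,0,-0.3,0,0,0,0,0,-0.5,0,0,0,0,0,-0.5,0,0,0,0,0,0,0,0,0]
}}

```text
time_s: 4.65
eef_pos: [0.4628, -0.2626, 0.1239]
eef_rot: [3.135, 0.003, 1.571]
contact_force: [0.8, 0.5, -2.6]
grip_width: 0.0374
grip_force: 29.9
```

Request:
{"api": "carry_out", "payload": {
  "series": [0.2,0.4,0,0,0,0,0.26,0.73,0,0,0,0,0.26,0.73,0,0,0,0,0.26,0.73,0,0,0,0,0.26,0.73,0,0,0,0]
}}

```text
time_s: 5.15
eef_pos: [0.595, -0.2105, 0.1194]
eef_rot: [-3.14, -0.001, 1.571]
contact_force: [1.1, -1.6, -1.7]
grip_width: 0.0375
grip_force: 29.9
```

Request:
{"api": "carry_out", "payload": {
  "series": [0.06,0.33,0,0,0,0,0,0,0,0,0,0,0,0,0.4,0,0,0,0,0,0.4,0,0,0,0,0,0,0,0,0]
}}

```text
time_s: 5.65
eef_pos: [0.6041, -0.2086, 0.0858]
eef_rot: [-3.135, -0.002, 1.571]
contact_force: [-0.5, -0.1, -2.2]
grip_width: 0.0376
grip_force: 29.9
```

Request:
{"api": "carry_out", "payload": {
  "series": [0,0,0.1,0,0,0,0,0,0.1,0,0,0,0,0,0.08,0,0,0,0,0,0.05,0,0,0,0,0,0,0,0,0]
}}

```text
time_s: 6.15
eef_pos: [0.6067, -0.2096, 0.0757]
eef_rot: [-3.141, -0.0, 1.571]
contact_force: [-0.2, -0.5, -2.0]
grip_width: 0.0377
grip_force: 29.9
```

Request:
{"api": "carry_out", "payload": {
  "series": [0,0,0.05,0,0,0,0,0,0,0,0,0]
}}

```text
time_s: 6.35
eef_pos: [0.6071, -0.2097, 0.0749]
eef_rot: [3.141, 0.001, 1.571]
contact_force: [-1.9, 0.3, 4.1]
grip_width: 0.0375
grip_force: 29.9
```

Request:
{"api": "carry_out", "payload": {
  "series": [0,0,0,0,0,0,0,0,0,0,0,0,0,0,0,0,0,0,0,0,0,0,0,0,0,0,0,0,0,0],
  "jaw": 1
}}

```text
time_s: 6.85
eef_pos: [0.6068, -0.2096, 0.0737]
eef_rot: [3.142, 0.0, 1.571]
contact_force: [-1.3, 0.1, 0.2]
grip_width: 0.0747
grip_force: 0.0
```

Request:
{"api": "carry_out", "payload": {
  "series": [0,0,0,0,0,0,0,0,-0.3,0,0,0,0,0,-0.8,0,0,0,0,0,-0.9,0,0,0,0,0,-0.4,0,0,0]
}}

```text
time_s: 7.35
eef_pos: [0.6084, -0.2101, 0.1744]
eef_rot: [3.135, 0.002, 1.571]
contact_force: [0.6, -0.6, -0.3]
grip_width: 0.0909
grip_force: 0.0
```

Request:
{"api": "carry_out", "payload": {
  "series": [0.3,-0.4,0,0,0,0,0.5,-0.8,0,0,0,0,0.5,-0.8,0,0,0,0,0.5,-0.8,0,0,0,0,0.5,-0.8,0,0,0,0]
}}

```text
time_s: 7.85
eef_pos: [0.4617, -0.1169, 0.1706]
eef_rot: [3.14, 0.0, 1.571]
contact_force: [-0.4, 0.6, 0.3]
grip_width: 0.0913
grip_force: 0.0
```

Request:
{"api": "carry_out", "payload": {
  "series": [0.25,-0.2,0,0,0,0,0,0,0,0,0,0,0,0,0,0,0,0]
}}

```text
time_s: 8.15
eef_pos: [0.4563, -0.108, 0.1707]
eef_rot: [3.139, 0.001, 1.571]
contact_force: [1.1, 0.0, 1.0]
grip_width: 0.0911
grip_force: 0.0
```

```bash
python3 - <<'E'
from h import *
s=get_state();print(s["eef_pos"],s["eef_rot"])
cv2.imwrite("pics/w2.png",cv2.cvtColor(camera("wrist"),cv2.COLOR_RGB2BGR))
cv2.imwrite("pics/s2.png",cv2.cvtColor(camera("scene"),cv2.COLOR_RGB2BGR))
E
```

```text
[ 0.45632585 -0.10802501  0.1706588 ] [3.13864768e+00 1.09393646e-03 1.57122861e+00]
```

View pics/w2.png

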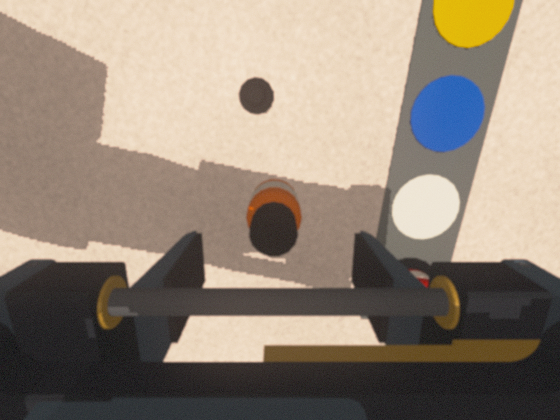

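Orange's cap top is at (273,230), the white pad at (425,207) and the blue pad at (447,113); red is standing on black.

```bash
python3 - <<'E'
from h import *
s=get_state();print(s["eef_pos"])
s["eef_pos"]=np.array([ 0.45632585,-0.10802501,0.1706588 ]);s["eef_rot"]=[3.13864768e+00,1.09393646e-03,1.57122861e+00]
for u,z in(((273,230),.10),((425,207),.006),((447,113),.006),((473,10),.006)): print(wp(s,u,z))
E
```

```text
[ 0.45637662 -0.10831313  0.17012055]
[ 0.45281917 -0.10660351]
[ 0.61274577 -0.11548392]
[ 0.62089583 -0.02054938]
[0.63007442 0.0667217 ]
```

Request:
{"api": "carry_out", "payload": {
  "series": [0,-0.085,0.4,0,0,0,0,0,0.5,0,0,0,0,0,0.5,0,0,0,0,0,0.39,0,0,0,0,0,0,0,0,0]
}}

```text
time_s: 8.75
eef_pos: [0.4509, -0.1078, 0.0961]
eef_rot: [-3.137, -0.001, 1.57]
contact_force: [-0.3, -1.1, 0.4]
grip_width: 0.0912
grip_force: 0.0
```

Request:
{"api": "carry_out", "payload": {
  "series": [0,0,0,0,0,0,0,0,0,0,0,0,0,0,0,0,0,0,0,0,0,0,0,0,0,0,0,0,0,0],
  "jaw": 0.2
}}

```text
time_s: 9.25
eef_pos: [0.4516, -0.1076, 0.0986]
eef_rot: [3.141, 0.0, 1.571]
contact_force: [-0.2, -0.2, 0.4]
grip_width: 0.0541
grip_force: 0.0
```

Request:
{"api": "carry_out", "payload": {
  "series": [0,0,0,0,0,0,0,0,0,0,0,0,0,0,0,0,0,0,0,0,0,0,0,0]
}}

```text
time_s: 9.65
eef_pos: [0.4515, -0.1076, 0.0983]
eef_rot: [3.141, 0.0, 1.571]
contact_force: [1.1, 0.1, 0.4]
grip_width: 0.0375
grip_force: 30.0
```

Request:
{"api": "carry_out", "payload": {
  "series": [0,0,-0.3,0,0,0,0,0,-0.5,0,0,0,0,0,-0.5,0,0,0,0,0,0,0,0,0]
}}

```text
time_s: 10.05
eef_pos: [0.4528, -0.1079, 0.1519]
eef_rot: [3.137, 0.001, 1.571]
contact_force: [-0.3, -0.1, -1.8]
grip_width: 0.0377
grip_force: 30.0
```

Request:
{"api": "carry_out", "payload": {
  "series": [-0.03,0.4,0,0,0,0,-0.04,0.8,0,0,0,0,-0.04,0.8,0,0,0,0,-0.04,0.8,0,0,0,0,-0.035,0.8,0,0,0,0]
}}

```text
time_s: 10.55
eef_pos: [0.5958, -0.1148, 0.1483]
eef_rot: [-3.139, -0.0, 1.571]
contact_force: [0.2, 0.2, -1.9]
grip_width: 0.0375
grip_force: 30.0
```

Request:
{"api": "carry_out", "payload": {
  "series": [0,0.46,0,0,0,0,0,0,0,0,0,0,0,0,0.4,0,0,0,0,0,0.4,0,0,0,0,0,0,0,0,0]
}}

```text
time_s: 11.05
eef_pos: [0.6104, -0.1145, 0.1147]
eef_rot: [-3.133, -0.001, 1.571]
contact_force: [-0.6, 0.2, -2.4]
grip_width: 0.0372
grip_force: 30.0
```

Request:
{"api": "carry_out", "payload": {
  "series": [0,0,0.1,0,0,0,0,0,0.1,0,0,0,0,0,0.08,0,0,0,0,0,0.08,0,0,0,0,0,0,0,0,0]
}}

```text
time_s: 11.55
eef_pos: [0.614, -0.115, 0.1043]
eef_rot: [3.141, 0.0, 1.571]
contact_force: [0.1, -0.0, 0.9]
grip_width: 0.0377
grip_force: 30.0
```

Request:
{"api": "carry_out", "payload": {
  "series": [0,0,0,0,0,0,0,0,0,0,0,0,0,0,0,0,0,0,0,0,0,0,0,0,0,0,0,0,0,0],
  "jaw": 1
}}

```text
time_s: 12.05
eef_pos: [0.6138, -0.115, 0.1038]
eef_rot: [3.142, 0.0, 1.571]
contact_force: [-0.3, 0.4, -0.5]
grip_width: 0.0746
grip_force: 0.0
```

Request:
{"api": "carry_out", "payload": {
  "series": [0,0,-0.3,0,0,0,0,0,-0.7,0,0,0,0,0,-0.9,0,0,0,0,0,-0.9,0,0,0,0,0,-0.55,0,0,0]
}}

```text
time_s: 12.55
eef_pos: [0.6147, -0.1151, 0.2421]
eef_rot: [3.136, 0.001, 1.571]
contact_force: [1.1, -1.1, -1.1]
grip_width: 0.091
grip_force: 0.0
```

Request:
{"api": "carry_out", "payload": {
  "series": [0.4,-0.2,0,0,0,0,0.9,-0.45,0,0,0,0,0.9,-0.45,0,0,0,0,0.9,-0.45,0,0,0,0,0.9,-0.45,0,0,0,0]
}}

```text
time_s: 13.05
eef_pos: [0.5315, 0.0469, 0.2369]
eef_rot: [-3.14, -0.0, 1.571]
contact_force: [-0.2, 0.4, 0.4]
grip_width: 0.0912
grip_force: 0.0
```

Request:
{"api": "carry_out", "payload": {
  "series": [0.9,-0.45,0,0,0,0,0.9,-0.45,0,0,0,0,0.9,-0.45,0,0,0,0,0.9,-0.45,0,0,0,0,0.9,-0.45,0,0,0,0]
}}

```text
time_s: 13.55
eef_pos: [0.4413, 0.2264, 0.237]
eef_rot: [-3.14, 0.001, 1.571]
contact_force: [1.3, -0.1, 0.7]
grip_width: 0.0911
grip_force: 0.0
```

Request:
{"api": "carry_out", "payload": {
  "series": [0.65,-0.325,0,0,0,0,0,0,0.3,0,0,0,0,0,0.3,0,0,0,0,0,0,0,0,0,0,0,0,0,0,0]
}}

```text
time_s: 14.05
eef_pos: [0.4307, 0.25, 0.213]
eef_rot: [-3.14, 0.001, 1.569]
contact_force: [0.6, -0.0, -0.3]
grip_width: 0.0915
grip_force: 0.0
```

```bash
python3 - <<'E'
from h import *
s=get_state();print(s["eef_pos"].tolist(),s["eef_rot"].tolist())
cv2.imwrite("pics/w3.png",cv2.cvtColor(camera("wrist"),cv2.COLOR_RGB2BGR))
E
```

```text
[0.43069130762282826, 0.2500356091645982, 0.21297480495673893] [-3.1401185678657897, 0.0011050685497182577, 1.5694134260586226]
```

View pics/w3.png

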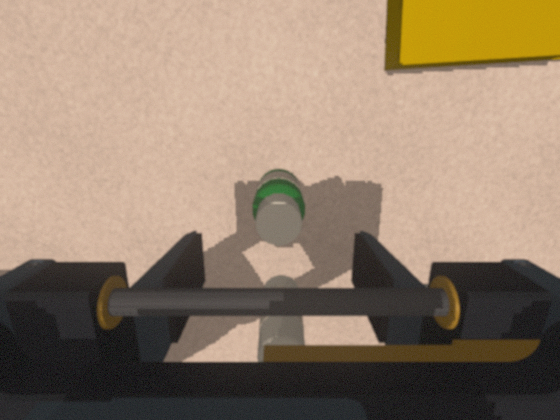

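Green's cap top is at (279,219).

```bash
python3 - <<'E'
from h import *
s=get_state();print(s["eef_pos"],wp(s,(279,219),.13))
E
```

```text
[0.43108312 0.2502569  0.21348924] [0.43191126 0.2562215 ]
```

Request:
{"api": "carry_out", "payload": {
  "series": [0.09,0.02,0.5,0,0,0,0,0,0.6,0,0,0,0,0,0.6,0,0,0,0,0,0.42,0,0,0,0,0,0,0,0,0]
}}

```text
time_s: 14.6
eef_pos: [0.4308, 0.2534, 0.1272]
eef_rot: [-3.138, 0.002, 1.57]
contact_force: [-0.3, -0.2, -0.1]
grip_width: 0.0912
grip_force: 0.0
```

Request:
{"api": "carry_out", "payload": {
  "series": [0,0,0,0,0,0,0,0,0,0,0,0,0,0,0,0,0,0,0,0,0,0,0,0,0,0,0,0,0,0],
  "jaw": 0.2
}}

```text
time_s: 15.1
eef_pos: [0.4318, 0.2548, 0.1294]
eef_rot: [3.141, -0.0, 1.571]
contact_force: [0.3, -0.6, -0.7]
grip_width: 0.0539
grip_force: 0.0
```

Request:
{"api": "carry_out", "payload": {
  "series": [0,0,0,0,0,0,0,0,0,0,0,0,0,0,0,0,0,0,0,0,0,0,0,0]
}}

```text
time_s: 15.5
eef_pos: [0.4315, 0.2547, 0.129]
eef_rot: [-3.141, 0.0, 1.571]
contact_force: [-0.1, -0.2, 0.9]
grip_width: 0.0374
grip_force: 30.0
```

Request:
{"api": "carry_out", "payload": {
  "series": [0,0,-0.3,0,0,0,0,0,-0.5,0,0,0,0,0,-0.5,0,0,0,0,0,0,0,0,0]
}}

```text
time_s: 15.9
eef_pos: [0.4332, 0.2556, 0.1838]
eef_rot: [3.136, -0.003, 1.571]
contact_force: [0.3, 0.3, -1.7]
grip_width: 0.0376
grip_force: 30.0
```

Request:
{"api": "carry_out", "payload": {
  "series": [0,0.4,0,0,0,0,0,0.9,0,0,0,0,0,0.9,0,0,0,0,-0.3,0.9,0,0,0,0,-0.6,0.9,0,0,0,0]
}}

```text
time_s: 16.4
eef_pos: [0.5935, 0.219, 0.1789]
eef_rot: [-3.14, 0.0, 1.573]
contact_force: [0.1, 0.4, -2.1]
grip_width: 0.0374
grip_force: 30.0
```

Request:
{"api": "carry_out", "payload": {
  "series": [-0.9,0.76,0,0,0,0,-0.9,0,0,0,0,0,-0.9,0,0,0,0,0,-0.9,0,0,0,0,0,-0.9,0,0,0,0,0]
}}

```text
time_s: 16.9
eef_pos: [0.6222, 0.0365, 0.1789]
eef_rot: [-3.139, 0.001, 1.571]
contact_force: [0.3, -1.6, -2.4]
grip_width: 0.0375
grip_force: 30.0
```

Request:
{"api": "carry_out", "payload": {
  "series": [-0.7,0,0,0,0,0,-0.5,0,0,0,0,0,-0.28,0,0,0,0,0,0,0,0,0,0,0,0,0,0,0,0,0]
}}

```text
time_s: 17.4
eef_pos: [0.6221, -0.0201, 0.1802]
eef_rot: [-3.141, -0.001, 1.571]
contact_force: [0.6, 0.2, -2.3]
grip_width: 0.0376
grip_force: 30.0
```

Request:
{"api": "carry_out", "payload": {
  "series": [0,0,0.4,0,0,0,0,0,0.4,0,0,0,0,0,0,0,0,0]
}}

```text
time_s: 17.7
eef_pos: [0.6205, -0.0191, 0.1465]
eef_rot: [-3.136, -0.001, 1.572]
contact_force: [-0.2, 0.6, -2.2]
grip_width: 0.0378
grip_force: 30.0
```

Request:
{"api": "carry_out", "payload": {
  "series": [0,0,0.1,0,0,0,0,0,0.1,0,0,0,0,0,0.08,0,0,0,0,0,0.06,0,0,0,0,0,0,0,0,0]
}}

```text
time_s: 18.2
eef_pos: [0.6219, -0.0206, 0.1352]
eef_rot: [-3.141, 0.0, 1.571]
contact_force: [0.2, -0.9, -1.8]
grip_width: 0.0375
grip_force: 30.0
```

Request:
{"api": "carry_out", "payload": {
  "series": [0,0,0.03,0,0,0,0,0,0,0,0,0]
}}

```text
time_s: 18.4
eef_pos: [0.6222, -0.0206, 0.135]
eef_rot: [3.141, 0.0, 1.571]
contact_force: [-0.9, 0.1, 1.8]
grip_width: 0.037
grip_force: 30.0
```

Request:
{"api": "carry_out", "payload": {
  "series": [0,0,0,0,0,0,0,0,0,0,0,0,0,0,0,0,0,0,0,0,0,0,0,0,0,0,0,0,0,0],
  "jaw": 1
}}

```text
time_s: 18.9
eef_pos: [0.622, -0.0206, 0.1341]
eef_rot: [3.142, 0.0, 1.571]
contact_force: [0.2, -0.1, 0.0]
grip_width: 0.0749
grip_force: 0.0
```

Request:
{"api": "carry_out", "payload": {
  "series": [0,0,-0.3,0,0,0,0,0,-0.6,0,0,0,0,0,-0.8,0,0,0,0,0,-0.6,0,0,0,0,0,-0.3,0,0,0]
}}

```text
time_s: 19.4
eef_pos: [0.6231, -0.0205, 0.2417]
eef_rot: [3.136, 0.0, 1.571]
contact_force: [0.1, 0.1, 0.1]
grip_width: 0.0911
grip_force: 0.0
```

Request:
{"api": "carry_out", "payload": {
  "series": [0.3,-0.4,0,0,0,0,0.65,-0.9,0,0,0,0,0.65,-0.9,0,0,0,0,0.65,-0.9,0,0,0,0,0.65,-0.9,0,0,0,0]
}}

```text
time_s: 19.9
eef_pos: [0.4602, 0.0961, 0.2379]
eef_rot: [-3.141, -0.0, 1.57]
contact_force: [0.1, 0.5, 0.3]
grip_width: 0.0911
grip_force: 0.0
```

Request:
{"api": "carry_out", "payload": {
  "series": [0.46,-0.69,0,0,0,0,0,0,0,0,0,0,0,0,0,0,0,0]
}}

```text
time_s: 20.2
eef_pos: [0.4344, 0.114, 0.2385]
eef_rot: [3.14, 0.0, 1.572]
contact_force: [0.4, 0.9, 0.3]
grip_width: 0.091
grip_force: 0.0
```

```bash
python3 - <<'E'
from h import *
s=get_state();print(s["eef_pos"].tolist(),s["eef_rot"].tolist())
cv2.imwrite("pics/w4.png",cv2.cvtColor(camera("wrist"),cv2.COLOR_RGB2BGR))
E
```

```text
[0.43437324958876805, 0.11404193585509713, 0.23847161545738307] [3.1403360620103484, 0.0002565035867785337, 1.572196025768025]
```

View pics/w4.png

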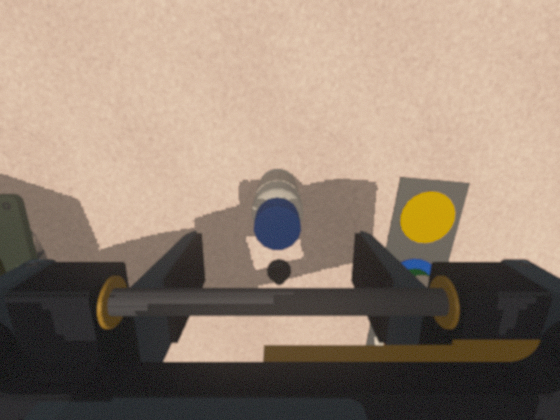

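White's cap top is at (277,223) and the yellow pad at (428,217). The stopper is clear of the fingers.

```bash
python3 - <<'E'
from h import *
s=get_state();print(s["eef_pos"],wp(s,(277,223),.16),wp(s,(428,217),.006))
E
```

```text
[0.43504126 0.11372529 0.23836925] [0.43441651 0.11812599] [0.63104248 0.07358786]
```

Request:
{"api": "carry_out", "payload": {
  "series": [0.05,0,0.5,0,0,0,0,0,0.6,0,0,0,0,0,0.5,0,0,0,0,0,0.4,0,0,0,0,0,0,0,0,0]
}}

```text
time_s: 20.75
eef_pos: [0.4341, 0.1148, 0.156]
eef_rot: [-3.137, 0.001, 1.569]
contact_force: [-0.5, 0.7, 0.1]
grip_width: 0.0911
grip_force: 0.0
```

Request:
{"api": "carry_out", "payload": {
  "series": [0,0,0,0,0,0,0,0,0,0,0,0,0,0,0,0,0,0,0,0,0,0,0,0,0,0,0,0,0,0],
  "jaw": 0.2
}}

```text
time_s: 21.25
eef_pos: [0.4346, 0.1159, 0.1586]
eef_rot: [3.141, -0.0, 1.571]
contact_force: [-0.3, -0.1, 0.5]
grip_width: 0.0543
grip_force: 0.0
```

Request:
{"api": "carry_out", "payload": {
  "series": [0,0,0,0,0,0,0,0,0,0,0,0,0,0,0,0,0,0,0,0,0,0,0,0]
}}

```text
time_s: 21.65
eef_pos: [0.4343, 0.1159, 0.1582]
eef_rot: [-3.141, 0.0, 1.571]
contact_force: [-0.4, 0.8, 1.4]
grip_width: 0.0375
grip_force: 30.0
```

Request:
{"api": "carry_out", "payload": {
  "series": [0,0,-0.3,0,0,0,0,0,-0.5,0,0,0,0,0,-0.5,0,0,0,0,0,0,0,0,0]
}}

```text
time_s: 22.05
eef_pos: [0.4358, 0.1162, 0.2118]
eef_rot: [3.137, -0.001, 1.571]
contact_force: [0.6, -0.2, -3.5]
grip_width: 0.0374
grip_force: 30.0
```

Request:
{"api": "carry_out", "payload": {
  "series": [-0.05,0.4,0,0,0,0,-0.2,0.9,0,0,0,0,-0.2,0.9,0,0,0,0,-0.2,0.9,0,0,0,0,-0.2,0.9,0,0,0,0]
}}

```text
time_s: 22.55
eef_pos: [0.5961, 0.081, 0.2077]
eef_rot: [-3.139, 0.001, 1.571]
contact_force: [-0.0, 0.7, -2.6]
grip_width: 0.0372
grip_force: 30.0
```

Request:
{"api": "carry_out", "payload": {
  "series": [-0.15,0.6,0,0,0,0,-0.05,0.3,0,0,0,0,0,0,0,0,0,0,0,0,0,0,0,0]
}}

```text
time_s: 22.95
eef_pos: [0.6292, 0.0739, 0.2089]
eef_rot: [-3.138, 0.0, 1.571]
contact_force: [-1.0, 0.4, -3.4]
grip_width: 0.0371
grip_force: 30.0
```

Request:
{"api": "carry_out", "payload": {
  "series": [0,0,0.4,0,0,0,0,0,0.4,0,0,0,0,0,0,0,0,0]
}}

```text
time_s: 23.25
eef_pos: [0.6274, 0.0742, 0.176]
eef_rot: [-3.135, 0.001, 1.572]
contact_force: [0.1, 0.1, -2.6]
grip_width: 0.0374
grip_force: 30.0
```

Request:
{"api": "carry_out", "payload": {
  "series": [0,0,0.1,0,0,0,0,0,0.1,0,0,0,0,0,0.08,0,0,0,0,0,0.07,0,0,0,0,0,0,0,0,0]
}}

```text
time_s: 23.75
eef_pos: [0.6305, 0.0739, 0.1643]
eef_rot: [3.141, 0.0, 1.571]
contact_force: [0.4, 0.1, -3.1]
grip_width: 0.0371
grip_force: 30.0
```

Next: release, raise, back off toward +y and look.

Request:
{"api": "carry_out", "payload": {
  "series": [0,0,0.03,0,0,0,0,0,0,0,0,0]
}}

```text
time_s: 23.95
eef_pos: [0.6306, 0.0739, 0.1643]
eef_rot: [3.14, -0.0, 1.571]
contact_force: [-2.3, 0.9, 3.4]
grip_width: 0.0376
grip_force: 30.0
```

Request:
{"api": "carry_out", "payload": {
  "series": [0,0,0,0,0,0,0,0,0,0,0,0,0,0,0,0,0,0,0,0,0,0,0,0,0,0,0,0,0,0],
  "jaw": 1
}}

```text
time_s: 24.45
eef_pos: [0.6304, 0.0738, 0.1628]
eef_rot: [-3.141, 0.0, 1.571]
contact_force: [-0.6, -0.2, 0.4]
grip_width: 0.0746
grip_force: 0.0
```

Request:
{"api": "carry_out", "payload": {
  "series": [0,0,-0.3,0,0,0,0,0,-0.6,0,0,0,0,0,-0.8,0,0,0,0,0,-0.6,0,0,0,0,0,-0.3,0,0,0]
}}

```text
time_s: 24.95
eef_pos: [0.6314, 0.074, 0.2706]
eef_rot: [3.136, -0.0, 1.571]
contact_force: [-0.7, -0.2, -0.5]
grip_width: 0.0916
grip_force: 0.0
```

Request:
{"api": "carry_out", "payload": {
  "series": [0,-0.5,0,0,0,0,0,-0.9,0,0,0,0,0,-0.9,0,0,0,0,0,-0.9,0,0,0,0,0,-0.9,0,0,0,0]
}}

```text
time_s: 25.45
eef_pos: [0.4646, 0.0738, 0.2667]
eef_rot: [-3.141, 0.0, 1.571]
contact_force: [-0.3, 0.0, 0.6]
grip_width: 0.0912
grip_force: 0.0
```

Request:
{"api": "carry_out", "payload": {
  "series": [0,-0.5,0,0,0,0,0,0,0,0,0,0,0,0,0,0,0,0]
}}

```text
time_s: 25.75
eef_pos: [0.4468, 0.0739, 0.2673]
eef_rot: [3.14, -0.0, 1.571]
contact_force: [0.4, -0.2, -0.1]
grip_width: 0.0911
grip_force: 0.0
```

```bash
python3 - <<'E'
from h import *
a=cv2.cvtColor(camera("scene"),cv2.COLOR_RGB2BGR)[110:300,160:360];b=cv2.cvtColor(camera("side"),cv2.COLOR_RGB2BGR)[60:280,180:400]
f=lambda a:cv2.convertScaleAbs(cv2.resize(a,None,fx=3,fy=3,interpolation=cv2.INTER_CUBIC),alpha=1.5)
cv2.imwrite("pics/e1.png",f(a)[:570]);cv2.imwrite("pics/e2.png",cv2.resize(f(b),(600,600)))
print(get_state()["eef_pos"])
E
```

```text
[0.44749861 0.07390402 0.26698036]
```

View pics/e1.png

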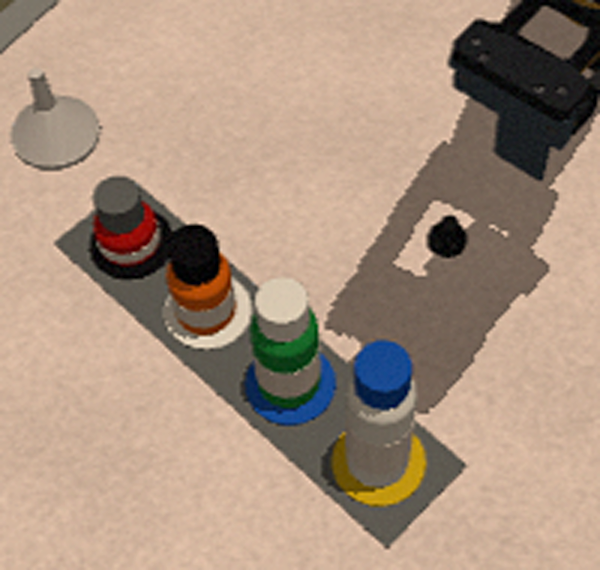

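View pics/e2.png

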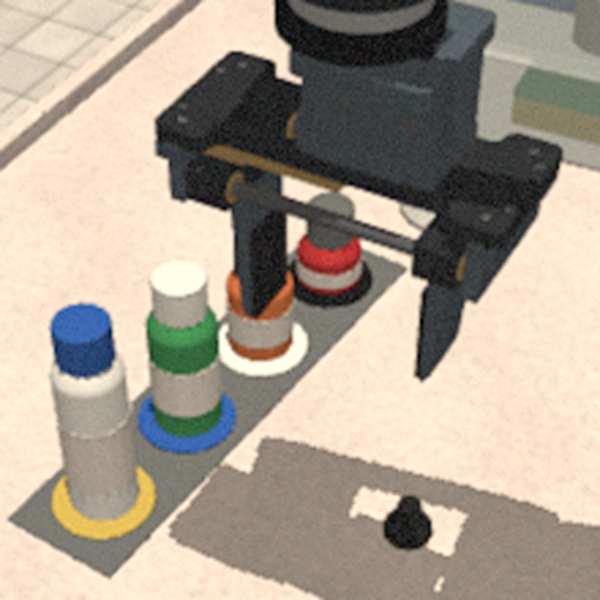

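All four bottles stand upright on their pads. In the scene crop the cap tops are at (383,362), (282,300), (193,243) and (119,194). I'll check the offsets.

```bash
python3 - <<'E'
from h import *
for u,z,p in(((383,362),.166,(379,461)),((282,300),.136,(290,383)),((193,243),.106,(208,311)),((119,194),.076,(132,243))):
    f=lambda u,z:bp("scene",(u[0]/3+160,u[1]/3+110),z)
    print(((f(u,z)-f(p,.006))*1000).round(1))
E
```

```text
[-2.  -3.3]
[-0.8 -1.3]
[-0.9 -2.7]
[-1.5 -1. ]
```

All are within about 4 mm of their pad centres, so I'm handing in.

```bash
python3 -c "from bench import *;print(close_job())"
```

```text
the job is handed in; nothing more can be done
None
```

I handed the job in at about 26 s: white stands on yellow, green on blue, orange on white and red on black, all upright, released and within about 4 mm of their pad centres by my last camera check; the funnel and stopper stand where they were, and the hand-in gave no verdict.

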